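# Jam the draught screen shut with a wooden wedge

## Task

The draught screen in front of the roasting hob keeps drifting open. Pick up the wooden wedge by its block and, keeping it flat on the ledge, push and tap it thin edge first under the outer half of the screen, so that the screen is carried fully shut against its stop and jams there, raised about two millimetres on its hinge pin; do not drive it so hard that the screen rises 6 mm. Then let go and leave the wedge in place and the other things undisturbed.

Things in the scene. Friction and masses are not known exactly. Their poses are not given: they have to be found in the camera images.
- stand: Fixed steel hinge post, 200 mm tall, brass ball on top, stone foot on its +y side. Origin on the hinge axis at ledge level, z up. The shut screen runs from the origin along the stand's -y; it opens towards the stand's -x (robot's side); the stop arm is behind it, 140 to 160 mm up. Beyond the shut screen (+x) the ledge is free for 110 mm.
- swing (a joint): Opening angle of the screen, rad: 0 = fully shut against its stop, growing as the free end swings from the stand's -y towards its -x (limit 0.7). The post leans, so a let-go screen drifts open to about 0.25 to 0.45 rad. Under 1 N at the free end moves it shut.
- lift (a joint): How far the screen has risen on its vertical hinge pin, m: 0 = seated, as at the start; limit 0.012. Its weight (2.9 N) and a coil spring (1.5 N per mm) press it down. Pushing the wedge in takes about 1.5 times this load: some 4.5 N to start lifting, 9 N at 2 mm, and more if the hand also presses the wedge down on the ledge. Once driven in, the wedge stays when let go.
- screen: Swinging aluminium panel, dark border, 8 mm thick, from 18 to 200 mm from the hinge axis, top 163 mm up. Origin on the hinge axis, 13 mm above the stand's; z up; the panel lies along its own -y, robot's side -x. Its lower edge is a dark steel rail 12 mm thick, clamped firmly at a height that is not reported: 9.5 to 16.5 mm above the ledge. That edge rides on the wedge's slope.
- wedge: Loose wooden wedge, 160 mm long, 36 wide, about 0.18 kg, friction about 0.6. Origin mid-underside, x towards the thin edge, z up. From the thin edge (x = 80 mm, 4 mm thick) the top rises 1 in 5 to 26 mm at x = -30; from x = -30 to -80 is an upright grip block 55 mm tall, 36 wide, middle at x = -55. Starts flat, front left or right, thin edge roughly away from the robot.
- jebena: Green ceramic coffee pot, 200 mm tall, body 128 mm across, standing far to the left or right. Origin under its centre. Bystander.
- canister: Closed aluminium canister with a twist cap and a small hinged vent, 96 mm across, 158 mm tall, far to the left or right. Origin under its centre. Bystander.
- pestle: Dark wooden pestle lying on the ledge, 180 mm long, 38 mm thick, along its x. Origin under its middle. Bystander, in front on the side where the wedge is not.
- rod: Stainless stirring rod with a flat paddle lying on the ledge, 205 mm long, 28 mm wide, 10 mm high, along its x. Origin under its middle. Bystander.
- cup_a: Small white cup, 68 mm across, 50 mm tall. Origin under its centre. Bystander.
- cup_b: Small blue cup, 68 mm across, 50 mm tall. Origin under its centre. Bystander.
Things that resemble listed ones, but are neither listed nor needed, are in the scene too. Several things look just like the wedge: the one meant starts farthest to the robot's left.

How it is judged:
On the way, in this order (a step that is already met when the one before it is completed fails the run):
1. the wedge is picked up in the fingers (contact force between the fingers and wedge above 1 N and height (world z) of wedge above 0.012 m), for 0.1 s.
2. the screen is shut and raised on its pin by the wedge (value of joint swing below 0.07 rad and value of joint lift above 0.0008 m and contact force between wedge and screen above 2.5 N), for 0.2 s.
At the end, for the whole second after the job is handed in: Screen within 0.07 rad of its stop, raised 0.8 to 6 mm on its pin and pressing on the wedge with over 2.5 N; wedge flat on the ledge (0.08 rad, under 4 mm up), its middle over 90 mm from the hinge along the stand's -y, let go and at rest (all of step 2 and value of joint lift below 0.006 m and angle between wedge's own z axis and vertical below 0.08 rad and height (world z) of wedge below 0.004 m and y of wedge in the frame of stand below -0.09 m and linear speed of wedge below 0.01 m/s and velocity of joint swing below 0.03 rad/s and contact force between the fingers and wedge below 0.1 N); the robot touches nothing.
It fails at once if the screen is driven up 6 mm or more on its pin (value of joint lift above 0.006 m).
It fails at once if a bystander is shifted by more than 40 mm (distance of any of jebena, canister, pestle, rod, cup_a, cup_b from where it was at the start of the episode above 0.04 m).
It fails at once if the pot, the canister or a cup is tipped over (angle between any of jebena, canister, cup_a, cup_b's own z axis and vertical above 0.5 rad).
It also fails if it takes over 45 s, if anything falls off the work surface, if the arm or the gripper's body presses on something with over 40 N, if the wrist force passes 120 N, or if a joint passes its speed limit or range.

## Robot

A 6-joint arm with a two-finger parallel gripper is mounted at the origin on the work surface. World frame = base frame: x ahead of the robot, y to its left, z up, the work surface at z = 0. Lengths are in m, angles in rad, forces in N, time in s.
With the tool pointing down it reaches from about 0.325 to 0.775 m from the base axis. Payload 9.3 kg.
Tool frame: the origin (TCP) lies at the very end of the fingers, on their centre line; the grasp point (between the pads) lies 19 mm behind it; z points along the fingers, x is the direction in which the jaws open and shut, and the axes are right-handed (so a half turn about z gives the same grasp; the last joint's range is limited). The gripper opens to 85 mm and grips with 20 to 120 N. Pads are 22 mm wide; open, the fingers measure 114 mm over their backs; the gripper's body (76 mm by 85 mm) begins 54 mm behind the grasp point. The pads swing forward as they close: fully open they stand 13 mm farther back than shut.
Start: joints at [1.02, 0.259, 0.021, 1.334, 0, 1.418], TCP at [0.213, 0.507, 0.193] pointing down, gripper open.
Joint ranges: [-3.04, 3.04], [-0.91, 1.82], [-1.04, 1.36], [-1.92, 1.95], [-1.52, 1.45], [-3.14, 3.14]. Speed limits (rad/s): [2.22, 2.22, 2.79, 3.14, 3.14, 3.14].

## Interface

Orientations are given as a unit quaternion [w, x, y, z].
In Python, from station import read_state, snapshot, close_job gives the robot as it stands. The module is installed in compiled form; this text tells all that it offers.
- The arm moves only by the tool arm_command, never from a script. Its argument "increments" is one flat list of numbers, 7 for each row, row after row: the shift along the tool's x, y, z in m, then the turn, a rotation vector about the tool's x, y, z in rad, then the opening, from -1 (shut) to 1 (fully open). A call has 1 to 8 rows; each row is the pose to reach, as a shift and turn from the pose commanded when the call began, along the tool's axes at that moment; what a row does not reach only later rows make up. A row lasts 1/10 s, in which the tool goes at most 50 mm and 8.59 degrees, less where a joint would pass 70% of its speed; a pose out of reach is approached as far as the arm can. A call with a gripper value outside its range is refused whole. The fingers move at their own pace and stop on an object; "squeeze" is the grip in N (left out, the last holds). Time passes only in rows, so rows that repeat a pose let the fingers close. It gives the time, the measured TCP pose, the force and the opening at its end, in the units of the state.
- read_state(): the state, without advancing time (a new reading comes with each control period).
- snapshot(name): name is "scene" or "top" or "wrist"; returns a dict with "pixels" (384x512x3 uint8, red, green, blue), "intrinsics" (3x3 intrinsics, pixels), "origin" and "rotation" of the camera in the world. Camera axes: x right, y up, looking along -z (the intrinsics and any distortion apply to the point x, -y, -z); pixel columns grow to the right and rows downward; lengths in m; the calibration is good to about 2 mm. A picture is of the moment at which its call begins. There is no depth.
- close_job(): hands the job in, once; it reports no verdict.
The state is a dict: "clock": time; "qpos": joint angles; "joint_vel": joint speeds; "joint_efforts": joint torques, N m; "tcp_pos": TCP position; "tcp_rot": TCP orientation; "contact_force": force on the tool from outside, world axes, zero at the start; "moment": the same for the moment, N m; "grip_width": finger opening in m.
Only numpy, scipy, OpenCV 4.12 (cv2) and the standard library are available. Lean on these libraries where they do the work, as an engineer would, in place of code of your own. Each camera call takes 0.05 s, during which the arm holds its last target.

## Working session

There is one attempt and no reset: what is moved stays moved. The work goes in short steps, Python scripts to look and compute and a tool call to move; the robot and the scene stay as the last step left them, time stands still between calls to the robot, and variables do not carry over. Pictures are saved under pics/ and viewed, and the job is handed in when it is done.

Besides the shell and the picture viewer there is one more tool, called as a command line: name --argument value ..., lists and objects as JSON in quotes. arm_command: Moves the arm, as the interface text tells. Its arguments: {"type":"object","properties":{"increments":{"type":"array"},"squeeze":{"type":"number"}},"required":["increments"]}

```bash
mkdir -p pics; cat > h.py <<'E'
import numpy as np, cv2, json
from station import read_state, snapshot, close_job
def shot(name,fn):
    s=snapshot(name); 
    np.savez('pics/'+fn+'.npz',**{k:np.array(v) for k,v in s.items()})
    cv2.imwrite('pics/'+fn+'.png',np.array(s['pixels'])[:,:,::-1]); return s
def load(fn): return dict(np.load('pics/'+fn+'.npz',allow_pickle=True))
def ray(s,uv):
    K=s['intrinsics'];d=np.linalg.inv(K)@np.array([uv[0],uv[1],1.]);d=d*[1,-1,-1]
    return s['origin'],s['rotation']@d
def onz(s,uv,z):
    o,d=ray(s,uv);return o+d*(z-o[2])/d[2]
def proj(s,p):
    c=s['rotation'].T@(np.array(p)-s['origin']);c=c*[1,-1,-1];q=s['intrinsics']@c;return q[:2]/q[2]
def crop(fn,out,x0,y0,x1,y1,k):
    im=cv2.imread('pics/'+fn+'.png')[y0:y1,x0:x1];cv2.imwrite('pics/'+out+'.png',cv2.resize(im,None,fx=k,fy=k,interpolation=cv2.INTER_CUBIC))
E
python3 - <<'E'
from h import *
for n in ['scene','top','wrist']:
    s=shot(n,n+'0');print(n,sorted(s.keys()),np.round(s['origin'],3),np.round(s['rotation'],3).tolist(),s['intrinsics'])
print(read_state())
E
```

```text
scene ['intrinsics', 'origin', 'pixels', 'rotation'] [ 0.917 -0.565  0.829] [0.903, 0.334, 0.09, 0.255] [[403.46175683   0.         250.78794951]
 [  0.         403.46175683 194.1694404 ]
 [  0.           0.           1.        ]]
top ['intrinsics', 'origin', 'pixels', 'rotation'] [0.256 0.008 1.529] [-0.678, -0.076, 0.077, 0.727] [[484.24563667   0.         260.99210683]
 [  0.         484.24563667 191.4383853 ]
 [  0.           0.           1.        ]]
wrist ['intrinsics', 'origin', 'pixels', 'rotation'] [0.143 0.537 0.374] [0.823, -0.127, -0.084, 0.547] [[273.42255584   0.         258.17826448]
 [  0.         273.42255584 193.82184893]
 [  0.           0.           1.        ]]
{'clock': 0.15, 'qpos': array([1.02041061e+00, 2.59079714e-01, 2.09304020e-02, 1.33372406e+00,
       2.48930607e-05, 1.41820380e+00]), 'joint_vel': array([-0.00019292, -0.00204042,  0.00165798,  0.00143431,  0.00026671,
       -0.0007105 ]), 'joint_efforts': array([ 1.78696740e-03, -5.55971718e+01,  3.44661212e+01,  1.13974535e-02,
       -2.16710205e-04, -5.56618772e-06]), 'tcp_pos': array([0.21291518, 0.50683103, 0.19289369]), 'tcp_rot': array([ 2.15112256e-04,  8.32881864e-01,  5.53450549e-01, -4.93848481e-04]), 'contact_force': array([ 0.43707225,  0.60900911, -0.47343478]), 'moment': array([-0.02100371, -0.01306506, -0.03639978]), 'grip_width': 0.08522933087768551}
```

```bash
sed -i "s/^def ray/from scipy.spatial.transform import Rotation as R\ndef rm(s): q=np.array(s['rotation']);return R.from_quat(q,scalar_first=True).as_matrix()\ndef ray/; s/s\['rotation'\]@d/rm(s)@d/; s/s\['rotation'\]\.T/rm(s).T/" h.py; python3 -c "
from h import *
for n in ['scene','top']:
    im=cv2.imread('pics/%s0.png'%n);cv2.imwrite('pics/%s0b.png'%n,cv2.resize(im,(768,576),interpolation=cv2.INTER_CUBIC))
print(proj(load('top0'),[.213,.507,.19]))"
```

```text
[ 78.4657518  327.99028515]
```

View pics/scene0b.png

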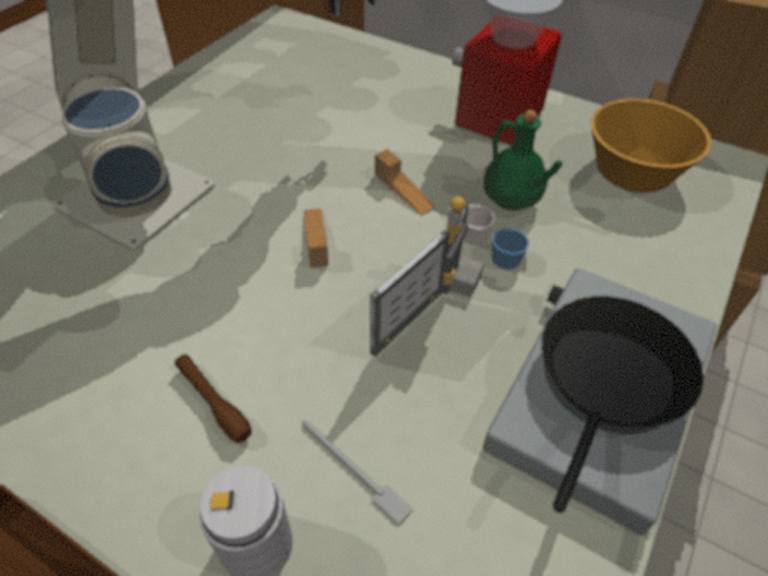

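View pics/top0b.png

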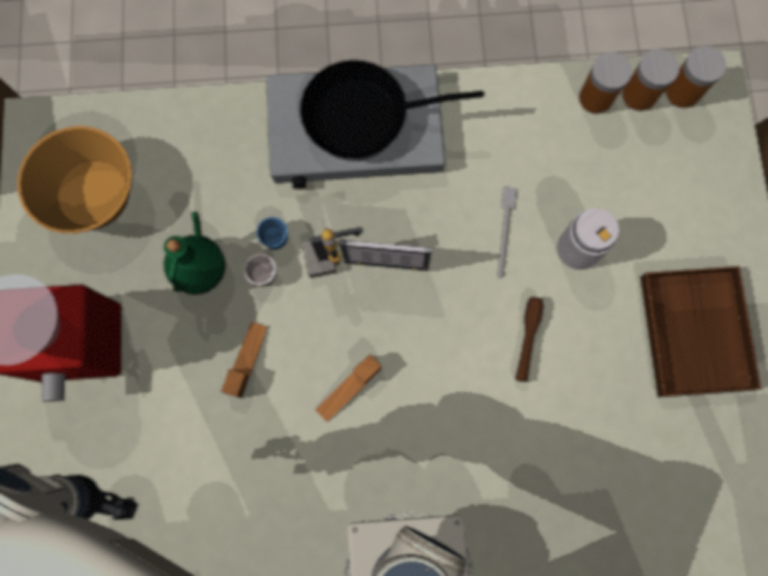

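View pics/wrist0.png

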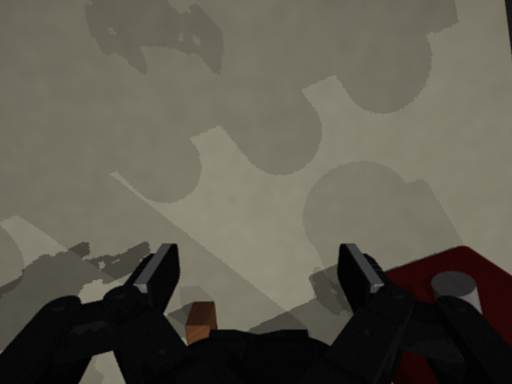

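```bash
python3 -c "
from h import *
crop('top0','c1',130,135,300,290,4.5)
crop('scene0','c2',180,80,360,250,4)"
```

```text
(no output)
```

View pics/c1.png

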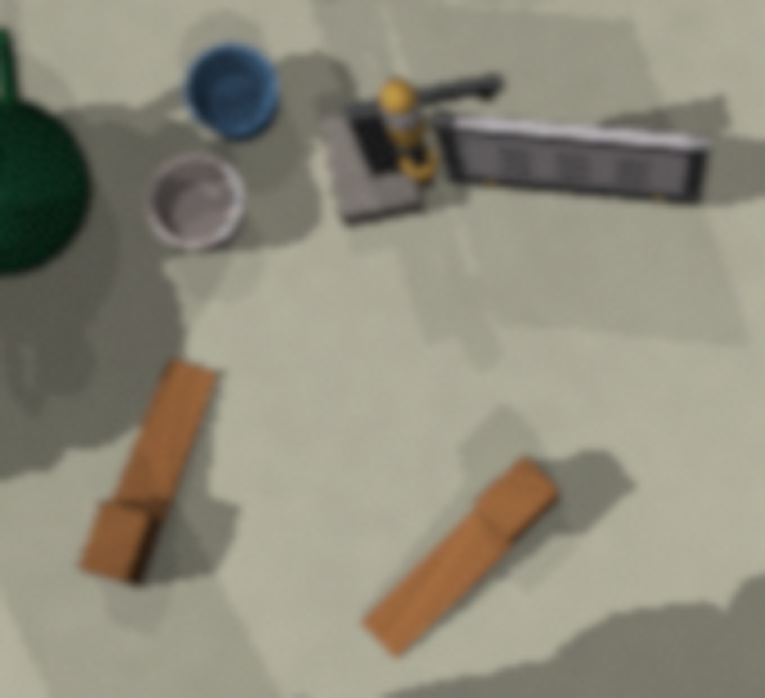

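View pics/c2.png

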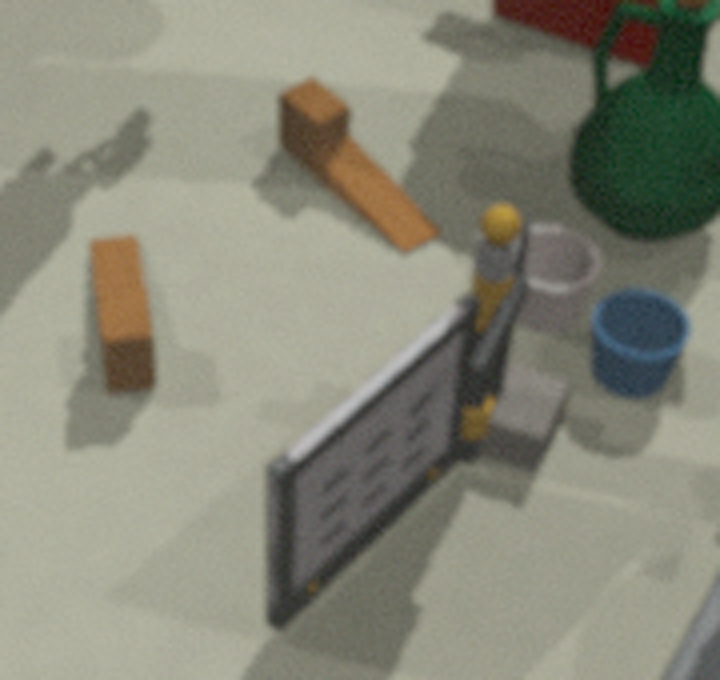

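```bash
cat > m.py <<'E'
from h import *
T=load('top0');S=load('scene0')
def t(x,y): return ((x+.5)/4.5-.5+130,(y+.5)/4.5-.5+135)
def c(x,y): return ((x+.5)/4-.5+180,(y+.5)/4-.5+80)
def tri(a,b):
    o1,d1=ray(T,a);o2,d2=ray(S,b);d1=d1/np.linalg.norm(d1);d2=d2/np.linalg.norm(d2)
    A=np.stack([d1,-d2],1);q=np.linalg.lstsq(A,o2-o1,rcond=None)[0];p,r=o1+d1*q[0],o2+d2*q[1];return (p+r)/2,np.linalg.norm(p-r)
if __name__=='__main__':
    np.set_printoptions(precision=4,suppress=True)
    print('ball',tri(t(398,97),c(500,222)))
    for n,p in dict(tipL=(172,360),tipR=(218,371)).items(): print(n,onz(T,t(*p),.004))
    for n,p in dict(tipL=(438,233),tipR=(405,251)).items(): print('S',n,onz(S,c(*p),.004))
    for p in [(108,500),(158,514),(126,582),(80,568)]: print('blk',onz(T,t(*p),.055))
    for p in [(312,78),(349,115),(281,97),(322,130)]: print('Sblk',onz(S,c(*p),.055))
    for p in [(437,116),(707,137),(706,150)]: print('screen top',onz(T,t(*p),.163))
    for p in [(283,462),(468,303)]: print('S screen top',onz(S,c(*p),.163))
    for p in [(425,98),(497,85)]: print('arm',onz(T,t(*p),.16))
    for p in [(350,222),(425,207)]: print('foot?',onz(T,t(*p),.0),onz(T,t(*p),.02))
    for n,p,z in [('ballproj',0,0)]: pass
E
python3 m.py; python3 -c "
from h import *
crop('top0','c3',195,140,295,190,8)
crop('scene0','c4',240,120,340,240,5)"
```

```text
ball (array([0.6574, 0.1092, 0.2098]), np.float64(0.00016167553262533925))
tipL [0.5375 0.2949 0.004 ]
tipR [0.5273 0.2626 0.004 ]
S tipL [0.5367 0.2963 0.004 ]
S tipR [0.5251 0.265  0.004 ]
blk [0.4351 0.3313 0.055 ]
blk [0.4232 0.2978 0.055 ]
blk [0.3792 0.3205 0.055 ]
blk [0.3907 0.3511 0.055 ]
Sblk [0.3898 0.3524 0.055 ]
Sblk [0.4381 0.3272 0.055 ]
Sblk [0.3818 0.3185 0.055 ]
Sblk [0.4298 0.3002 0.055 ]
screen top [0.6571 0.0881 0.163 ]
screen top [ 0.6304 -0.0861  0.163 ]
screen top [ 0.6218 -0.0848  0.163 ]
S screen top [ 0.6254 -0.0784  0.163 ]
S screen top [0.654 0.085 0.163]
arm [0.6707 0.0955 0.16  ]
arm [0.6762 0.0479 0.16  ]
foot? [0.6301 0.1646 0.    ] [0.6252 0.1626 0.02  ]
foot? [0.6373 0.11   0.    ] [0.6324 0.1087 0.02  ]
```

View pics/c3.png

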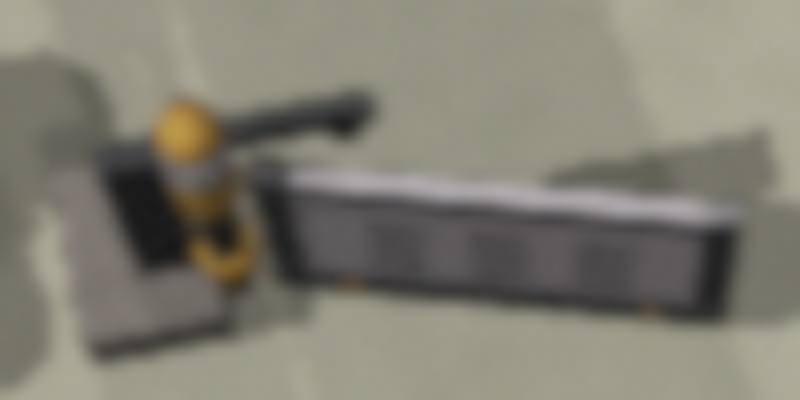

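View pics/c4.png

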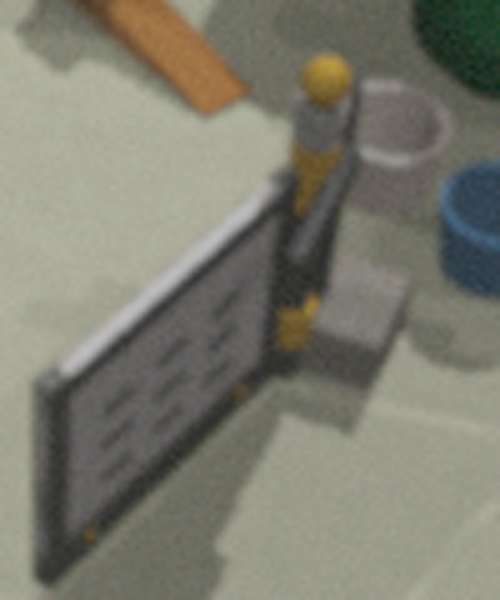

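```bash
cat > mv.py <<'E'
# work out tool-frame shift/turn to a target: tool y heading phi, pointing down
from h import *
def plan(x,y,z,phi):
    st=read_state();p=st['tcp_pos'];Rm=R.from_quat(st['tcp_rot'],scalar_first=True).as_matrix()
    Y=np.array([np.cos(phi),np.sin(phi),0]);Z=np.array([0,0,-1.]);X=np.cross(Y,Z)
    G=np.stack([X,Y,Z],1)
    print('shift',np.round(Rm.T@(np.array([x,y,z])-p),4),'turn',np.round(R.from_matrix(Rm.T@G).as_rotvec(),4))
E
python3 - <<'E'
from mv import *
from m import *
plan(.407,.325,.11,-.348)
for n,p,z in [('decoy blk',(557,490),.055),('decoy tip',(380,640),.004)]: print(n,onz(T,t(*p),z))
for n,p in dict(pestle_a=(535,298),pestle_b=(523,380),rod_a=(509,188),rod_b=(501,275)).items(): print(n,onz(T,(p[0]/1.5,p[1]/1.5),.02))
E
```

```text
shift [-0.0924  0.2494  0.0829] turn [-0.0002  0.0011 -0.0498]
decoy blk [0.42046958 0.02772168 0.055     ]
decoy tip [0.33140731 0.15713127 0.004     ]
pestle_a [ 0.54349392 -0.3086132   0.02      ]
pestle_b [ 0.37318662 -0.26451393  0.02      ]
rod_a [ 0.79220805 -0.27940354  0.02      ]
rod_b [ 0.59843035 -0.24194343  0.02      ]
```

arm_command --increments '[-0.015,0.042,0,0,0,-0.008,1,-0.031,0.083,0.01,0,0,-0.017,1,-0.046,0.125,0.03,0,0,-0.025,1,-0.062,0.166,0.05,0,0,-0.033,1,-0.077,0.208,0.07,0,0,-0.042,1,-0.0924,0.2494,0.083,0,0.001,-0.05,1,-0.0924,0.2494,0.083,0,0.001,-0.05,1,-0.0924,0.2494,0.083,0,0.001,-0.05,1]'

```text
clock: 0.95
tcp_pos: [0.4075, 0.3244, 0.1099]
tcp_rot: [-0.0, 0.82, 0.573, -0.0]
contact_force: [0.2, 0.1, 0.6]
grip_width: 0.0854
```

```bash
python3 - <<'E'
from mv import *
st=read_state();print(st['clock'],st['tcp_pos'],st['tcp_rot'],st['contact_force'])
s=shot('wrist','w1')
for p in [(st['tcp_pos'])]: print(proj(s,p))
phi=-.348;u=np.array([np.cos(phi),np.sin(phi)]);v=np.array([-u[1],u[0]])
im=cv2.imread('pics/w1.png')
for a in(-.025,.025):
  for b in(-.018,.018):
    q=np.array([.407,.325])+u*a+v*b;uv=proj(s,[*q,.055]);print(a,b,uv);cv2.circle(im,tuple(int(round(k)) for k in uv),2,(255,0,0),-1)
for b in(-.018,.018):
    q=np.array([.407,.325])+u*.135+v*b;uv=proj(s,[*q,.004]);cv2.circle(im,tuple(int(round(k)) for k in uv),2,(255,0,0),-1)
cv2.imwrite('pics/w1o.png',im)
E
```

```text
0.95 [0.4075399  0.32435199 0.1098739 ] [-4.60396511e-04  8.19549714e-01  5.73007846e-01 -2.48114571e-04] [0.23247158 0.06562843 0.58098371]
[258.13545474 218.90087845]
-0.025 -0.018 [238.05420649 167.56726662]
-0.025 0.018 [279.03767569 167.46871907]
0.025 -0.018 [239.36908635 220.19830059]
0.025 0.018 [277.93726924 220.109613  ]
```

View pics/w1o.png

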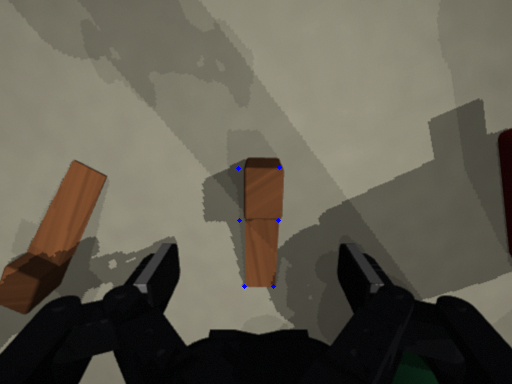

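arm_command --increments '[0.003,0,0.03,0,0,0.015,1,0.003,0,0.06,0,0,0.015,1,0.003,0,0.09,0,0,0.015,1,0.003,0,0.094,0,0,0.015,1,0.003,0,0.094,0,0,0.015,1]'

```text
clock: 1.5
tcp_pos: [0.4074, 0.3289, 0.0167]
tcp_rot: [-0.0, 0.823, 0.569, 0.0]
contact_force: [0.5, -0.1, 0.6]
grip_width: 0.0856
```

arm_command --increments '[0,0,0,0,0,0,-0.4,0,0,0,0,0,0,-1,0,0,0,0,0,0,-1,0,0,0,0,0,0,-1,0,0,0,0,0,0,-1,0,0,0,0,0,0,-1]' --squeeze 40

```text
clock: 2.1
tcp_pos: [0.4087, 0.3281, 0.0172]
tcp_rot: [-0.0, 0.823, 0.568, 0.001]
contact_force: [-0.6, -0.3, 6.9]
grip_width: 0.0003
```

```bash
python3 - <<'E'
from mv import *
st=read_state();print(st['clock'],st['tcp_pos'],st['tcp_rot'],st['contact_force'],st['grip_width'])
s=shot('wrist','w2')
E
```

```text
2.1 [0.4086581  0.32810836 0.01718022] [-6.89877055e-05  8.23153942e-01  5.67817427e-01  9.75562536e-04] [-0.58160894 -0.26694776  6.93536453] 0.0003224247647441048
```

View pics/w2.png

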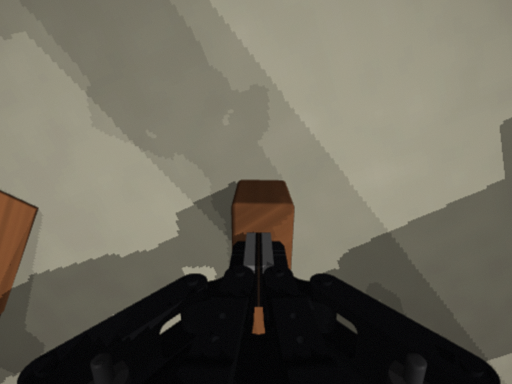

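```bash
python3 - <<'E'
from mv import *
s=load('w2');st=read_state()
print(s['origin'],s['rotation'])
for uv in [(232,205),(294,205)]: print(onz(s,uv,.055))
for uv in [(238,181),(289,181)]: print(onz(s,uv,.0))
for z in(0.0172,.036): 
  p=st['tcp_pos'].copy();p[2]=z;print(proj(s,p))
shot('scene','s2');crop('s2','s2c',150,60,330,200,4.4)
shot('top','t2');crop('t2','t2c',130,190,260,290,6)
E
```

```text
[0.33723073 0.35494584 0.19814504] [ 0.81351107 -0.12560396 -0.08769124  0.56101126]
[0.38074649 0.32309798 0.055     ]
[0.39302248 0.35534828 0.055     ]
[0.3813959  0.32236652 0.        ]
[0.39498383 0.35808149 0.        ]
[258.24461508 218.93556162]
[258.30180447 230.22911678]
```

View pics/s2c.png

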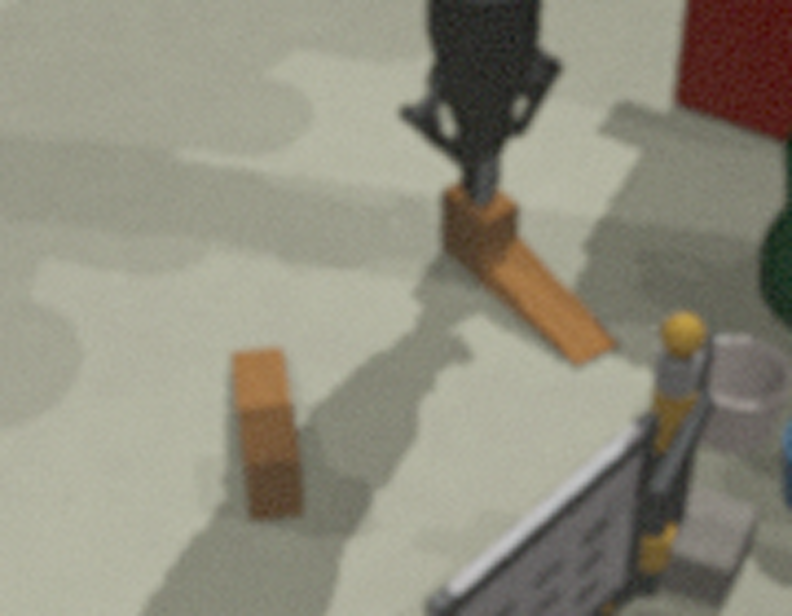

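View pics/t2c.png

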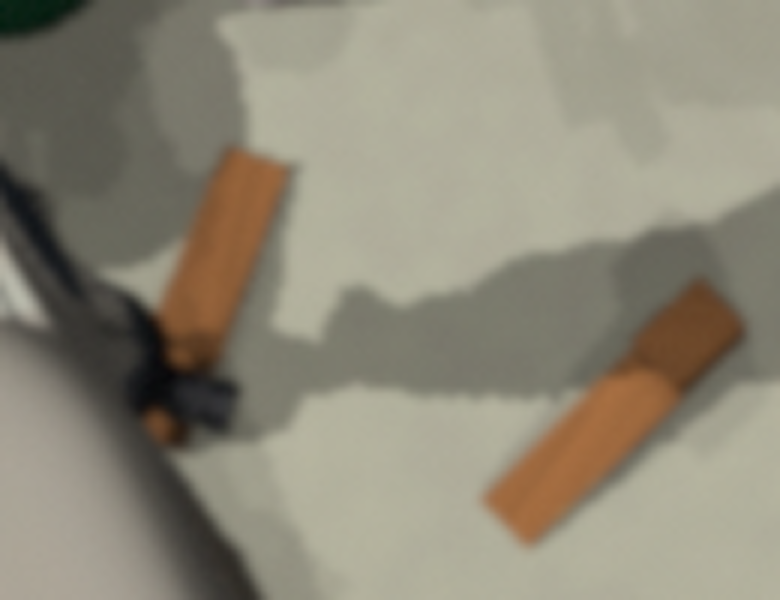

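```bash
python3 - <<'E'
from mv import *
s=load('s2');t=load('t2');p=read_state()['tcp_pos'].copy()
for z in(.017,.036,.055,.1):
  q=p.copy();q[2]=z;a=proj(s,q);b=proj(t,q);print(z,(a-[150,60])*4.4,(b-[130,190])*6)
w=load('w2');crop('w2','w2c',180,160,340,290,4.8)
E
```

```text
0.017 [477.70967321 241.26966402] [165.05067284 392.40239191]
0.036 [478.33616816 220.05401961] [157.1112922  389.20221007]
0.055 [478.97707469 198.35034096] [148.97136339 385.92119187]
0.1 [480.55546712 144.8996106 ] [128.8471163  377.80957044]
```

View pics/w2c.png

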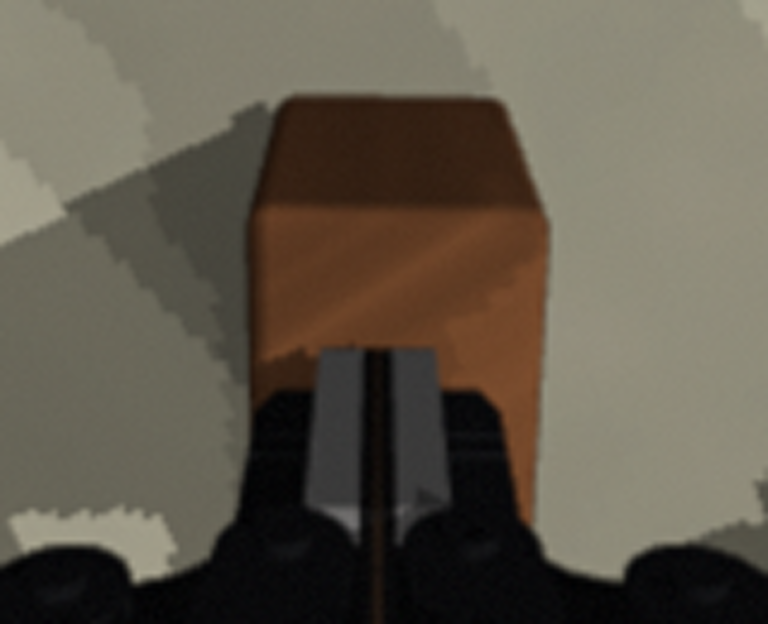

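```bash
python3 - <<'E'
from mv import *
w=load('w1')
P=np.array([.4075,.3244,.1099]);G=R.from_quat([-0.0, 0.8195, 0.573, -0.0],scalar_first=True).as_matrix()
for d in(0,.013,.03,.05):
  print(d,[np.round(proj(w,P+G@np.array([sx*.0425,yy,-d])),0) for sx in(-1,1) for yy in (-.011,.011)])
E
```

```text
0 [array([198., 204.]), array([200., 233.]), array([319., 204.]), array([317., 233.])]
0.013 [array([194., 211.]), array([196., 241.]), array([323., 211.]), array([321., 241.])]
0.03 [array([187., 221.]), array([190., 254.]), array([329., 221.]), array([326., 254.])]
0.05 [array([178., 236.]), array([181., 272.]), array([339., 236.]), array([335., 272.])]
```

```bash
python3 -c "
from h import *
crop('w1','w1c',80,220,440,384,2.2)"
```

```text
(no output)
```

View pics/w1c.png

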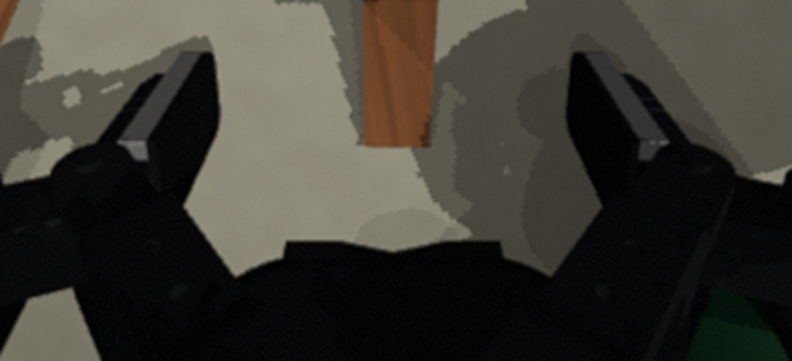

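arm_command --increments '[0.002,0,-0.012,0,0,0,-0.9,0.002,0,-0.012,0,0,0,1,0.002,0,-0.012,0,0,0,1,0.002,0,-0.012,0,0,0,1,0.002,0,0.01,0,0,0,1,0.002,0,0.02,0,0,0,1,0.002,0,0.03,0,0,0,1,0.002,0,0.03,0,0,0,1]'

```text
clock: 3.05
tcp_pos: [0.4081, 0.3295, -0.015]
tcp_rot: [-0.0, 0.823, 0.568, -0.001]
contact_force: [0.0, 0.2, 1.1]
grip_width: 0.0855
```

```bash
python3 - <<'E'
from mv import *
st=read_state();print(st['clock'],st['tcp_pos'],st['contact_force'],st['grip_width'])
s=shot('wrist','w3');shot('scene','s3');crop('s3','s3c',150,60,330,200,4.4)
E
```

```text
3.05 [ 0.40814529  0.3295236  -0.01497743] [0.02797519 0.17767784 1.05317935] 0.08545694122381621
```

View pics/s3c.png

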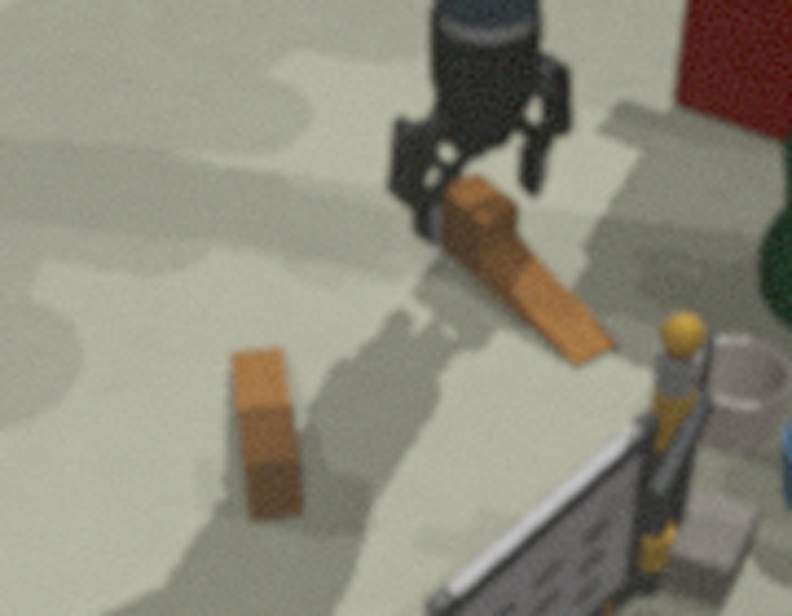

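View pics/w3.png

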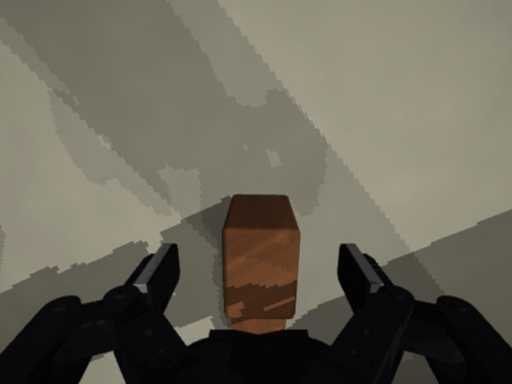

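arm_command --increments '[0,0,0.008,0,0,0,1,0,0,0.008,0,0,0,-0.5,0,0,0.008,0,0,0,-1,0,0,0.008,0,0,0,-1,0,0,0.008,0,0,0,-1,0,0,0.008,0,0,0,-1,0,0,0.008,0,0,0,-1]' --squeeze 50

```text
clock: 3.85
tcp_pos: [0.4092, 0.3303, -0.0212]
tcp_rot: [-0.0, 0.823, 0.568, 0.001]
contact_force: [-1.0, 0.0, 4.8]
grip_width: 0.0356
```

```bash
python3 - <<'E'
from mv import *
st=read_state();print(st['clock'],st['tcp_pos'],st['contact_force'],st['grip_width'])
s=shot('wrist','w4')
E
```

```text
3.85 [ 0.40920862  0.33025143 -0.02122651] [-1.02506914  0.03054255  4.82096427] 0.03564492387678705
```

View pics/w4.png

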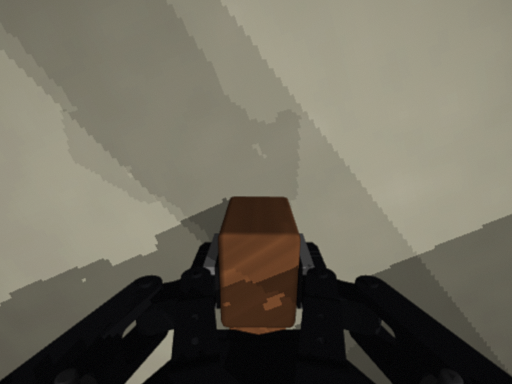

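arm_command --increments '[0,0,-0.02,0,0,0,-1,0,0,-0.045,0,0,0,-1,0,0,-0.08,0,0,0,-1,0,0,-0.08,0,0,0,-1,0,0,-0.08,0,0,0,-1]'

```text
clock: 4.4
tcp_pos: [0.409, 0.33, 0.0583]
tcp_rot: [-0.0, 0.823, 0.568, 0.001]
contact_force: [0.3, 0.4, -2.8]
grip_width: 0.0356
```

```bash
python3 - <<'E'
from mv import *
st=read_state();print(st['clock'],st['tcp_pos'],st['contact_force'],st['grip_width'])
plan(.432,-.066,.06,.125)
s=shot('wrist','w5');shot('scene','s5');crop('s5','s5c',150,60,350,210,4)
E
```

```text
4.4 [0.40895941 0.32997986 0.05834739] [ 0.30093322  0.38966652 -2.80646794] 0.03560176475719031
shift [-0.362   0.1621 -0.0021] turn [ 0.0007 -0.0013 -0.4878]
```

View pics/s5c.png

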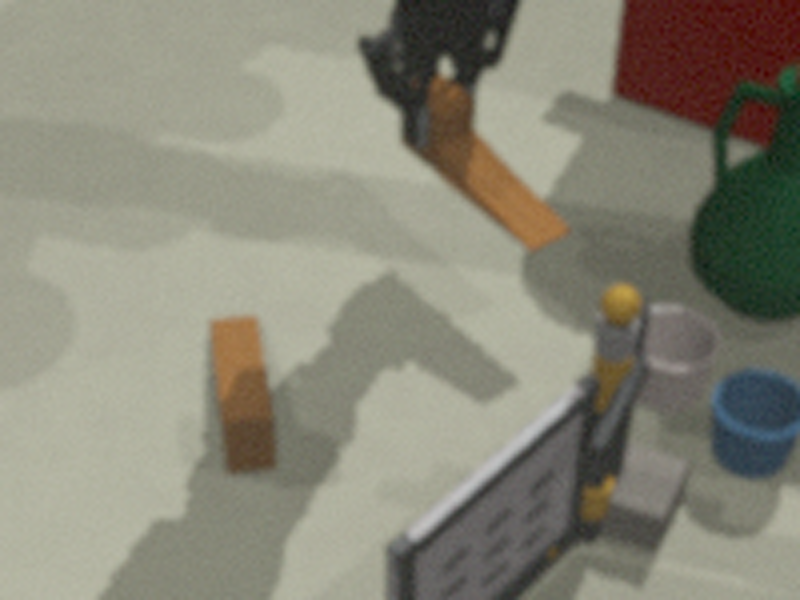

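arm_command --increments '[-0.036,0.016,0,0,0,-0.05,-1,-0.077,0.035,0,0,0,-0.11,-1,-0.118,0.053,0,0,0,-0.17,-1,-0.16,0.072,0,0,0,-0.23,-1,-0.2,0.09,0,0,0,-0.29,-1,-0.241,0.108,0,0,0,-0.35,-1,-0.282,0.126,0,0,0,-0.41,-1,-0.312,0.14,0,0,0,-0.45,-1]'

```text
clock: 5.3
tcp_pos: [0.428, -0.0136, 0.0569]
tcp_rot: [-0.001, 0.675, 0.738, -0.0]
contact_force: [0.8, 0.1, -2.3]
grip_width: 0.0356
```

```bash
python3 - <<'E'
from mv import *
st=read_state();print(st['clock'],st['tcp_pos'],st['contact_force'],st['grip_width'])
plan(.432,-.066,-.010,.125)
s=shot('top','t6');crop('t6','t6c',170,120,310,270,4);shot('scene','s6');crop('s6','s6c',130,100,330,250,4)
E
```

```text
5.3 [ 0.4280184  -0.01355027  0.05692148] [ 0.79793687  0.08869379 -2.2758491 ] 0.03555441097956354
shift [-0.0527 -0.0006  0.0669] turn [-0.0017 -0.0013 -0.0366]
```

View pics/t6c.png

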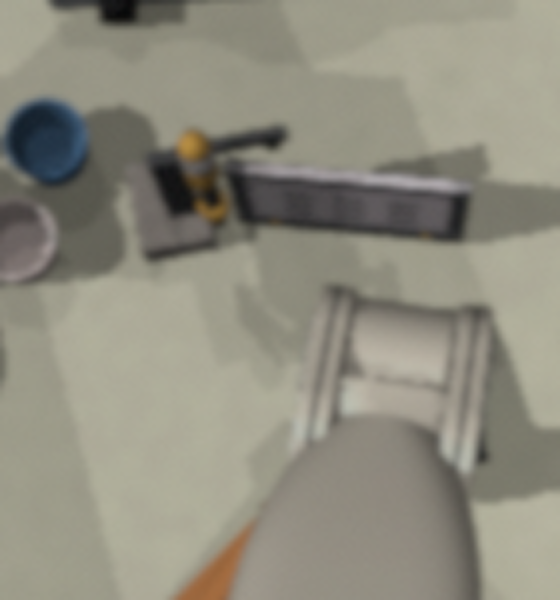

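View pics/s6c.png

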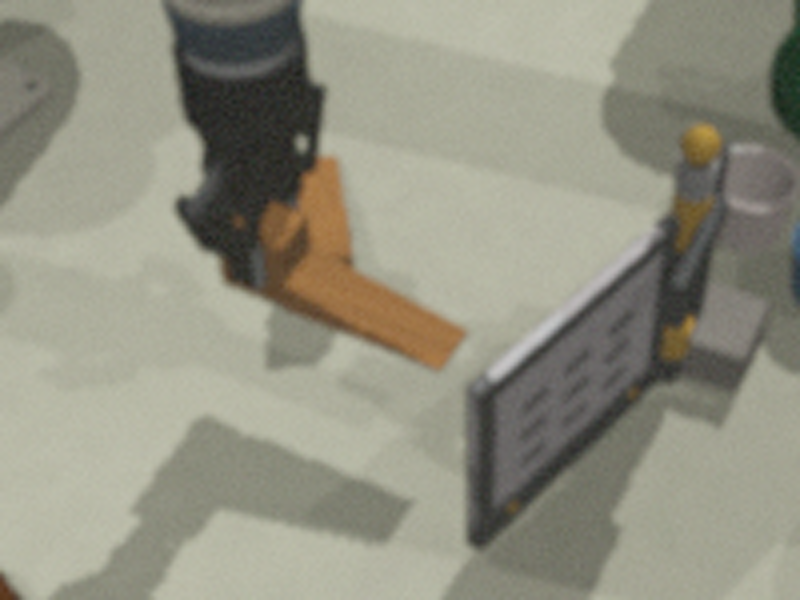

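arm_command --increments '[-0.03,0,0,0,0,-0.02,-1,-0.053,0,0,0,0,-0.037,-1,-0.053,0,0.03,0,0,-0.037,-1,-0.053,0,0.06,0,0,-0.037,-1,-0.053,0,0.07,0,0,-0.037,-1,-0.053,0,0.073,0,0,-0.037,-1,-0.053,0,0.073,0,0,-0.037,-1]'

```text
clock: 6.1
tcp_pos: [0.4338, -0.0637, -0.0149]
tcp_rot: [-0.001, 0.662, 0.75, 0.0]
contact_force: [-0.2, -0.5, -1.8]
grip_width: 0.0355
```

```bash
python3 - <<'E'
from mv import *
st=read_state();print(st['clock'],st['tcp_pos'],st['tcp_rot'],st['contact_force'],st['grip_width'])
s=shot('wrist','w7');shot('scene','s7');crop('s7','s7c',130,100,330,250,4)
E
```

```text
6.1 [ 0.43375975 -0.06373099 -0.01490537] [-5.06602775e-04  6.61674511e-01  7.49790943e-01  3.56061354e-04] [-0.24749923 -0.54326774 -1.8416141 ] 0.03547396972801551
```

View pics/s7c.png

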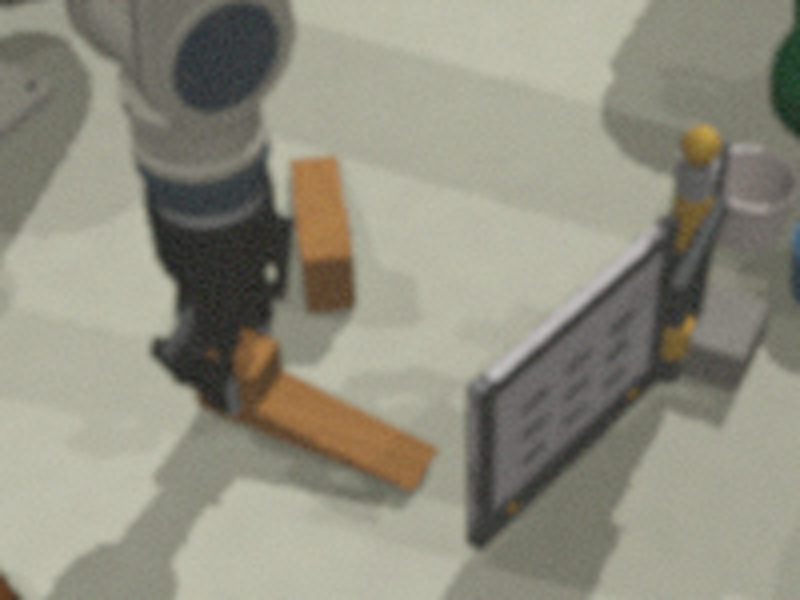

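View pics/w7.png

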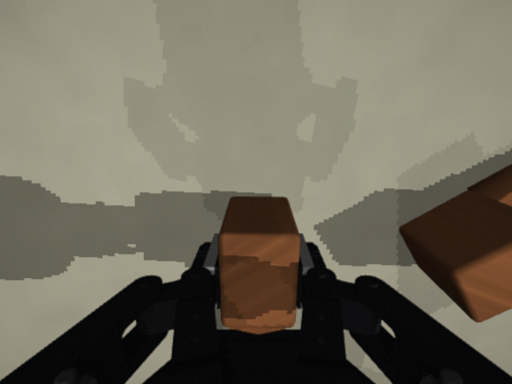

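arm_command --increments '[0,0,0.003,0,0,0,-1,0,0,0.005,0,0,0,-1,0,0,0.0062,0,0,0,-1,0,0,0.0062,0,0,0,-1]'

```text
clock: 6.6
tcp_pos: [0.4337, -0.0641, -0.0212]
tcp_rot: [-0.0, 0.662, 0.75, 0.0]
contact_force: [0.6, 0.7, -2.7]
grip_width: 0.0357
```

arm_command --increments '[0,0,0.0005,0,0,0,-1,0,0,0.001,0,0,0,-1,0,0,0.001,0,0,0,-1]'

```text
clock: 6.9
tcp_pos: [0.4338, -0.0642, -0.0213]
tcp_rot: [0.0, 0.662, 0.75, 0.001]
contact_force: [-4.4, 1.4, 13.3]
grip_width: 0.0356
```

```bash
python3 - <<'E'
from mv import *
st=read_state();print(st['clock'],st['tcp_pos'],st['tcp_rot'],st['contact_force'],st['grip_width'])
E
```

```text
6.9 [ 0.43379185 -0.06417051 -0.02127838] [1.74138168e-04 6.61899262e-01 7.49592569e-01 5.62941960e-04] [-4.40437114  1.36789508 13.25414766] 0.035646371348298796
```

arm_command --increments '[0,0,-0.0007,0,0,0,-1,0,0,-0.0007,0,0,0,-1]'

```text
clock: 7.1
tcp_pos: [0.4339, -0.0642, -0.0213]
tcp_rot: [0.0, 0.662, 0.75, 0.001]
contact_force: [-1.9, 1.0, 5.1]
grip_width: 0.0352
```

```bash
python3 - <<'E'
from mv import *
st=read_state();print(st['clock'],st['tcp_pos'],st['tcp_rot'],st['contact_force'],st['grip_width'])
phi=2*np.arctan2(st['tcp_rot'][2],st['tcp_rot'][1])-np.pi/2;print(phi)
h=np.array([.657,.109]);a=.125;X=np.array([np.cos(a),np.sin(a)]);Y=np.array([-X[1],X[0]])
d=st['tcp_pos'][:2]-h;print('block in stand',d@X,d@Y)
E
```

```text
7.1 [ 0.4339184  -0.06416996 -0.02125121] [3.81716809e-05 6.61873629e-01 7.49615214e-01 5.73257628e-04] [-1.88782145  0.9775572   5.06135973] 0.03521403909326304
0.12416510594150987
block in stand -0.24293096063233788 -0.14400618867593631
```

arm_command --increments '[0,0.01,-0.0003,0,0,0,-1,0,0.025,-0.0003,0,0,0,-1,0,0.04,-0.0003,0,0,0,-1,0,0.055,-0.0003,0,0,0,-1,0,0.07,-0.0003,0,0,0,-1,0,0.07,-0.0003,0,0,0,-1]'

```text
clock: 7.7
tcp_pos: [0.5055, -0.0555, -0.0212]
tcp_rot: [0.001, 0.662, 0.75, 0.001]
contact_force: [2.5, 0.3, 4.6]
grip_width: 0.0354
```

```bash
cat > st.py <<'E'
from mv import *
np.set_printoptions(precision=4,suppress=True)
def show():
    st=read_state();print(st['clock'],st['tcp_pos'],st['contact_force'],st['moment'],st['grip_width'])
    phi=2*np.arctan2(st['tcp_rot'][2],st['tcp_rot'][1])-np.pi/2
    h=np.array([.657,.109]);a=.125;X=np.array([np.cos(a),np.sin(a)]);Y=np.array([-X[1],X[0]])
    d=st['tcp_pos'][:2]-h;f=st['contact_force'][:2];print('phi',phi,'block in stand',d@X,d@Y,'f',f@X,f@Y)
E
python3 - <<'E'
from st import *
show();shot('scene','s8');crop('s8','s8c',180,120,330,250,5)
E
```

```text
7.7 [ 0.5055 -0.0555 -0.0212] [2.5096 0.2928 4.5843] [-0.0261 -0.4059  0.0458] 0.035409191755460014
phi 0.12475097586097572 block in stand -0.17087539438396393 -0.14433031878583788 f 2.5264803570057857 -0.022327634260129313
```

View pics/s8c.png

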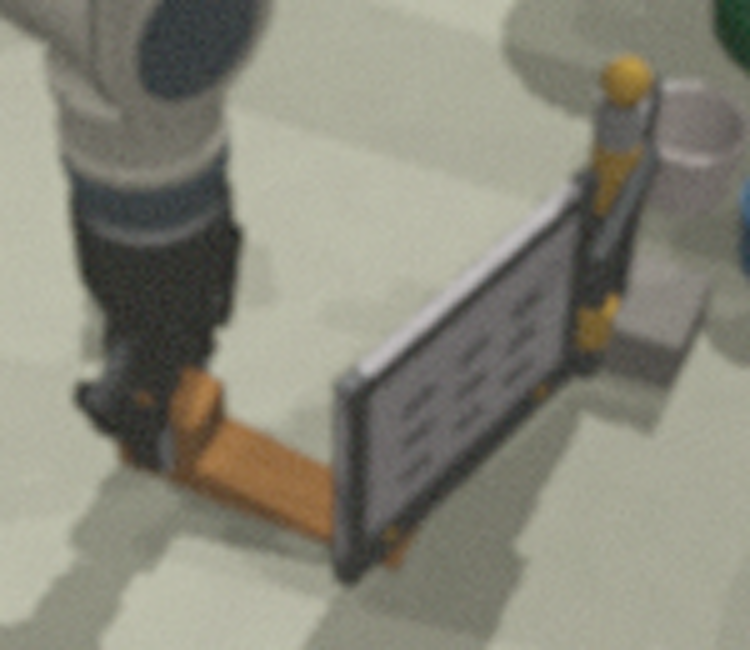

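arm_command --increments '[0,0.006,0,0,0,0,-1,0,0.013,0,0,0,0,-1,0,0.02,0,0,0,0,-1,0,0.027,0,0,0,0,-1,0,0.034,0,0,0,0,-1,0,0.034,0,0,0,0,-1]'

```text
clock: 8.35
tcp_pos: [0.5381, -0.0512, -0.0212]
tcp_rot: [0.0, 0.662, 0.75, 0.001]
contact_force: [1.5, -0.3, -1.4]
grip_width: 0.0353
```

```bash
python3 - <<'E'
from st import *
show();shot('scene','s9');crop('s9','s9c',180,120,330,250,5)
E
```

```text
8.35 [ 0.5381 -0.0512 -0.0212] [ 1.5251 -0.31   -1.402 ] [ 0.0507 -0.1858  0.0407] 0.03529638784104332
phi 0.12449930621780592 block in stand -0.13794353335725448 -0.14408134781209836 f 1.4745438395654498 -0.49773768395082824
```

View pics/s9c.png

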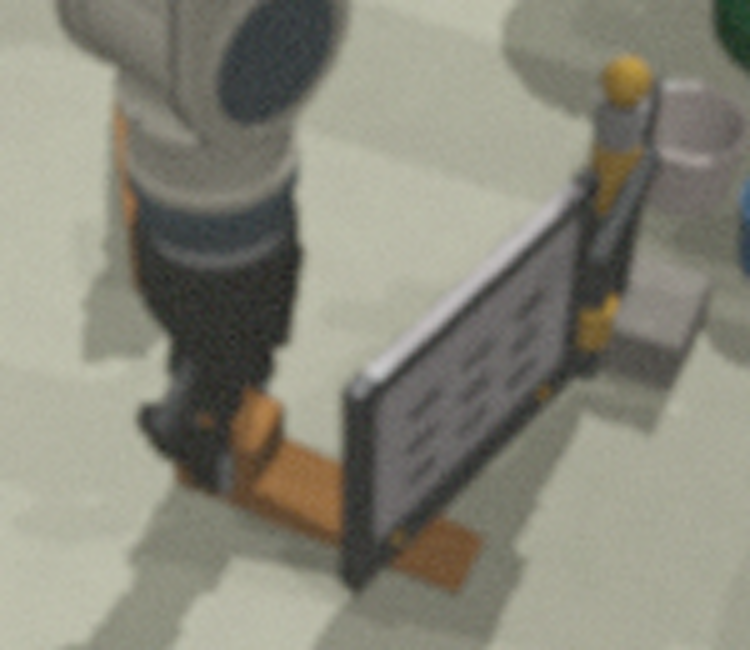

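arm_command --increments '[0,0.005,0,0,0,0,-1,0,0.01,0,0,0,0,-1,0,0.015,0,0,0,0,-1,0,0.02,0,0,0,0,-1,0,0.024,0,0,0,0,-1,0,0.024,0,0,0,0,-1]'

```text
clock: 9.0
tcp_pos: [0.5617, -0.0482, -0.0212]
tcp_rot: [0.0, 0.662, 0.75, 0.001]
contact_force: [1.5, -0.9, -2.6]
grip_width: 0.0353
```

```bash
python3 - <<'E'
from st import *
show();shot('scene','s10');crop('s10','s10c',180,120,330,250,5);shot('top','t10');crop('t10','t10c',200,130,300,200,7)
E
```

```text
9.0 [ 0.5617 -0.0482 -0.0212] [ 1.5329 -0.8532 -2.61  ] [-0.1268 -0.1014 -0.1281] 0.03534823923683313
phi 0.12440613439982373 block in stand -0.11418213151601542 -0.14408763434249594 f 1.414568964147622 -1.0376303706673036
```

View pics/s10c.png

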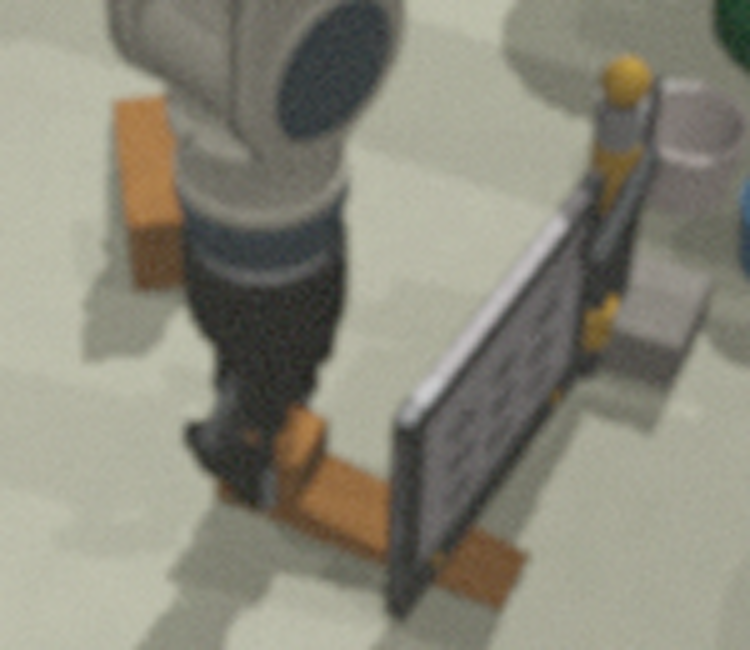

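View pics/t10c.png

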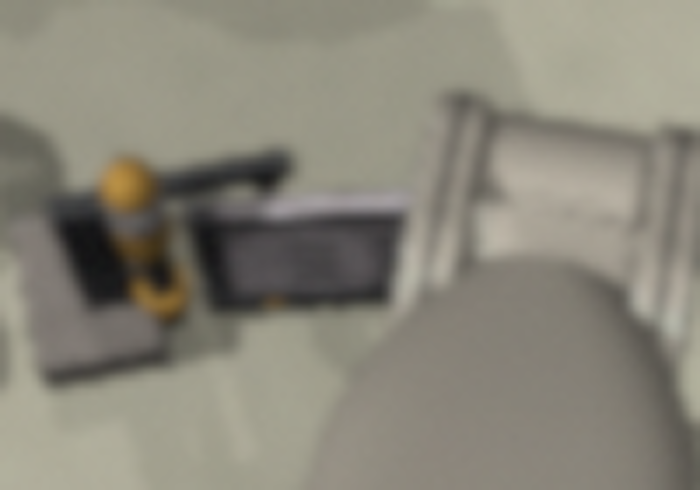

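arm_command --increments '[0,0.003,0,0,0,0,-1,0,0.006,0,0,0,0,-1,0,0.009,0,0,0,0,-1,0,0.009,0,0,0,0,-1]'

```text
clock: 9.5
tcp_pos: [0.5703, -0.0471, -0.0212]
tcp_rot: [-0.0, 0.662, 0.75, 0.001]
contact_force: [-0.4, -1.4, -3.3]
grip_width: 0.0353
```

```bash
python3 - <<'E'
from st import *
show();shot('scene','s11');crop('s11','s11c',180,120,330,250,5);shot('top','t11');crop('t11','t11c',200,130,300,200,7)
E
```

```text
9.5 [ 0.5703 -0.0471 -0.0212] [-0.3888 -1.4398 -3.3467] [-0.181   0.0083 -0.0859] 0.035348217425052175
phi 0.12431303459733933 block in stand -0.10550239315647546 -0.14408802527385794 f -0.565295891535021 -1.380044619179022
```

View pics/t11c.png

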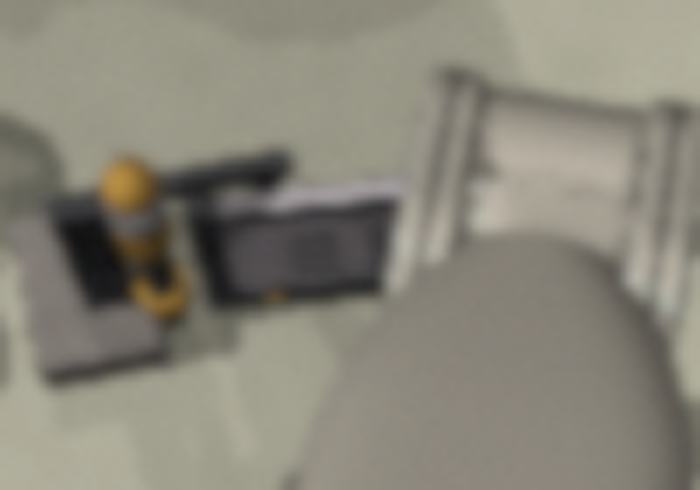

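View pics/s11c.png

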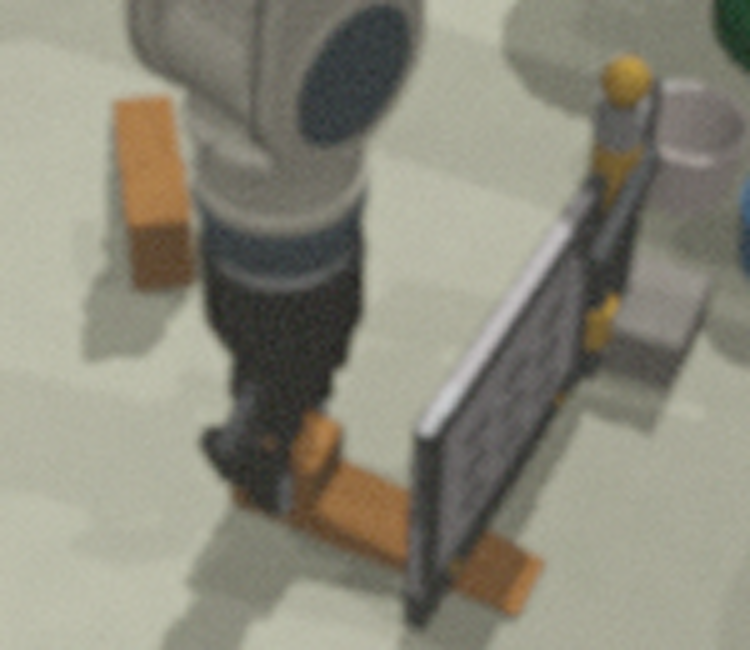

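arm_command --increments '[0,0.002,0,0,0,0,-1,0,0.004,0,0,0,0,-1,0,0.004,0,0,0,0,-1]'

```text
clock: 9.9
tcp_pos: [0.5739, -0.0466, -0.0211]
tcp_rot: [-0.0, 0.662, 0.75, 0.001]
contact_force: [-0.5, -1.3, -3.3]
grip_width: 0.0355
```

arm_command --increments '[0,0.002,0,0,0,0,-1,0,0.004,0,0,0,0,-1,0,0.004,0,0,0,0,-1]'

```text
clock: 10.2
tcp_pos: [0.578, -0.0461, -0.0212]
tcp_rot: [-0.0, 0.662, 0.75, 0.001]
contact_force: [-0.2, -1.2, -3.0]
grip_width: 0.0359
```

```bash
python3 - <<'E'
from st import *
show();shot('scene','s12');crop('s12','s12c',180,120,330,250,5);shot('top','t12');crop('t12','t12c',200,130,300,200,7)
E
```

```text
10.2 [ 0.578  -0.0461 -0.0212] [-0.2237 -1.1521 -2.9673] [-0.094   0.1514 -0.0536] 0.03592066171950008
phi 0.12436024171383941 block in stand -0.0976998462832369 -0.14399509398163998 f -0.3656306874502497 -1.115240793101236
```

View pics/t12c.png

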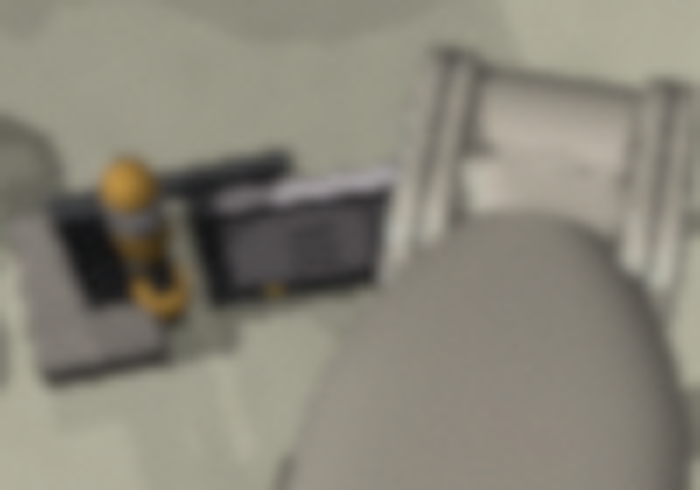

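View pics/s12c.png

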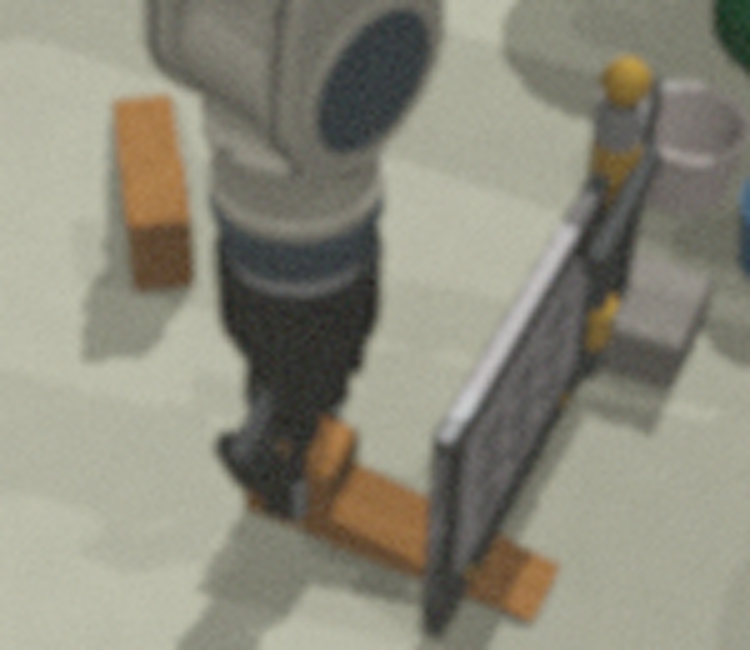

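arm_command --increments '[0,0.001,0,0,0,0,-1,0,0.002,0,0,0,0,-1,0,0.002,0,0,0,0,-1]'

```text
clock: 10.6
tcp_pos: [0.5796, -0.0459, -0.0211]
tcp_rot: [-0.0, 0.662, 0.75, 0.0]
contact_force: [-2.7, -2.0, -2.2]
grip_width: 0.0353
```

arm_command --increments '[0,0.001,0,0,0,0,-1,0,0.002,0,0,0,0,-1,0,0.002,0,0,0,0,-1]'

```text
clock: 10.9
tcp_pos: [0.5818, -0.0456, -0.0211]
tcp_rot: [-0.0, 0.662, 0.75, 0.001]
contact_force: [-0.9, -0.2, -3.1]
grip_width: 0.0357
```

arm_command --increments '[0,0.001,0,0,0,0,-1,0,0.002,0,0,0,0,-1,0,0.002,0,0,0,0,-1]'

```text
clock: 11.2
tcp_pos: [0.5836, -0.0454, -0.0211]
tcp_rot: [-0.0, 0.662, 0.75, 0.0]
contact_force: [-2.3, -1.1, -3.2]
grip_width: 0.0352
```

arm_command --increments '[0,0.001,0,0,0,0,-1,0,0.002,0,0,0,0,-1,0,0.002,0,0,0,0,-1]'

```text
clock: 11.5
tcp_pos: [0.5854, -0.0451, -0.0212]
tcp_rot: [-0.0, 0.662, 0.75, 0.0]
contact_force: [-4.3, -1.1, -2.0]
grip_width: 0.0357
```

arm_command --increments '[0,0.001,0,0,0,0,-1,0,0.002,0,0,0,0,-1,0,0.002,0,0,0,0,-1]'

```text
clock: 11.8
tcp_pos: [0.5873, -0.0449, -0.0212]
tcp_rot: [-0.0, 0.662, 0.75, 0.0]
contact_force: [-5.1, -0.7, -1.6]
grip_width: 0.0357
```

```bash
python3 - <<'E'
from st import *
show();shot('scene','s13');crop('s13','s13c',180,120,330,250,5);shot('top','t13');crop('t13','t13c',200,130,300,200,7)
E
```

```text
11.8 [ 0.5873 -0.0449 -0.0212] [-5.1499 -0.6927 -1.622 ] [-0.176   0.803  -0.0346] 0.03566928562631897
phi 0.12424802272693225 block in stand -0.08831253101461975 -0.14397085133010812 f -5.196096329291836 -0.045183100467570604
```

View pics/t13c.png

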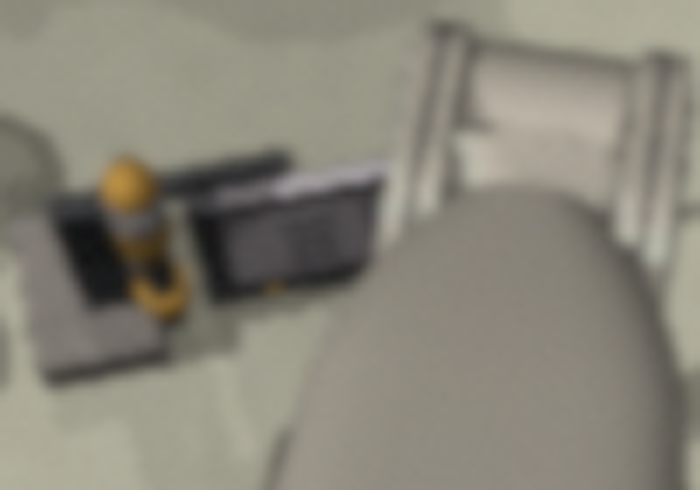

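View pics/s13c.png

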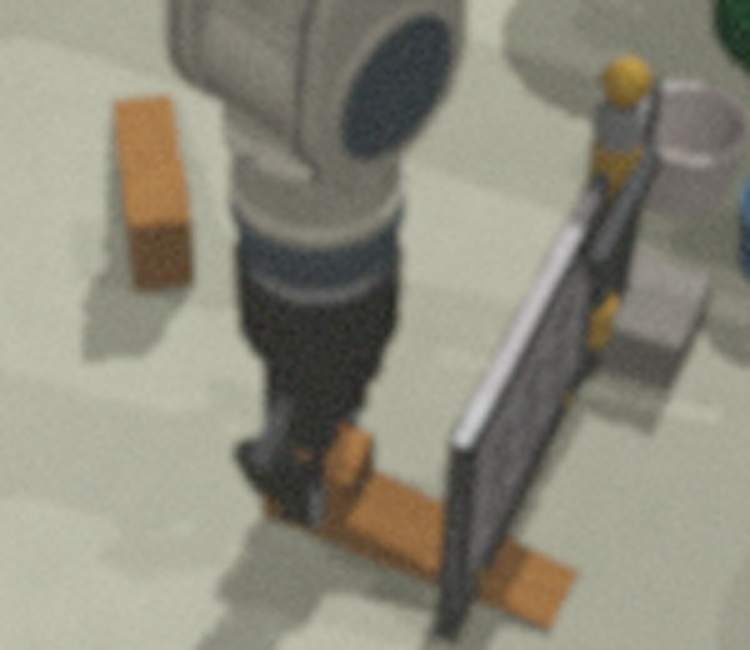

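arm_command --increments '[0,0.001,0,0,0,0,-1,0,0.002,0,0,0,0,-1,0,0.002,0,0,0,0,-1]'

```text
clock: 12.2
tcp_pos: [0.5892, -0.0446, -0.0212]
tcp_rot: [-0.0, 0.662, 0.75, 0.0]
contact_force: [-5.4, -0.1, -1.7]
grip_width: 0.0355
```

arm_command --increments '[0,0.001,0,0,0,0,-1,0,0.002,0,0,0,0,-1,0,0.002,0,0,0,0,-1]'

```text
clock: 12.5
tcp_pos: [0.591, -0.0444, -0.0212]
tcp_rot: [-0.001, 0.662, 0.75, 0.0]
contact_force: [-6.3, -1.1, -1.1]
grip_width: 0.0355
```

```bash
python3 - <<'E'
from st import *
show();shot('scene','s14');crop('s14','s14c',180,120,330,250,5);
E
```

```text
12.5 [ 0.591  -0.0444 -0.0212] [-6.3323 -1.0808 -1.1224] [-0.1725  1.1167  0.0003] 0.03547834780774774
phi 0.12413613318426941 block in stand -0.08461574982546706 -0.14397393378649748 f -6.417673112400523 -0.2828550899209113
```

View pics/s14c.png

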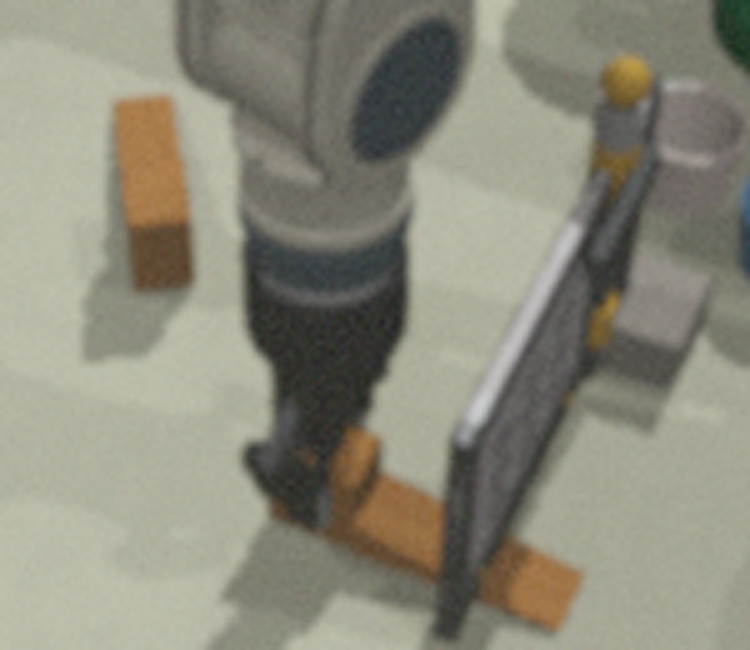

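arm_command --increments '[0,0.001,0,0,0,0,-1,0,0.003,0,0,0,0,-1,0,0.003,0,0,0,0,-1]'

```text
clock: 12.85
tcp_pos: [0.5939, -0.044, -0.0212]
tcp_rot: [-0.001, 0.662, 0.75, 0.0]
contact_force: [-6.6, -1.2, -0.3]
grip_width: 0.0354
```

arm_command --increments '[0,0.001,0,0,0,0,-1,0,0.003,0,0,0,0,-1,0,0.003,0,0,0,0,-1,0,0.003,0,0,0,0,-1]'

```text
clock: 13.25
tcp_pos: [0.5966, -0.0437, -0.0212]
tcp_rot: [-0.001, 0.662, 0.75, -0.0]
contact_force: [-8.4, -0.7, 0.2]
grip_width: 0.0356
```

```bash
python3 - <<'E'
from st import *
show();shot('scene','s15')
# vertical shift of screen top free corner region between shots
def reg(a,b,x0,y0,x1,y1):
    A=cv2.imread('pics/%s.png'%a,0)[y0:y1,x0:x1].astype(np.float32);B=cv2.imread('pics/%s.png'%b,0)[y0:y1,x0:x1].astype(np.float32)
    W=np.eye(2,3,dtype=np.float32);cc,W=cv2.findTransformECC(A,B,W,cv2.MOTION_TRANSLATION,None,None,5);return cc,W[:,2]
S=load('s15')
print('1mm up =',proj(S,[.655,-.08,.161])-proj(S,[.655,-.08,.160]),'1mm +x',proj(S,[.656,-.08,.160])-proj(S,[.655,-.08,.160]),proj(S,[.677,-.085,.163]))
for a in('s13','s14'): print(a,reg(a,'s15',266,150,302,235))
E
```

```text
13.25 [ 0.5966 -0.0437 -0.0212] [-8.3833 -0.744   0.1528] [-0.2174  1.2769  0.0122] 0.03561908356816321
phi 0.12414358389657698 block in stand -0.07896892070344864 -0.143943939048674 f -8.410632373231534 0.3069576713752179
1mm up = [ 0.0138 -0.2958] 1mm +x [0.4018 0.19  ] [269.5265 206.94  ]Traceback (most recent call last):
  File "<stdin>", line 9, in <module>
  File "<stdin>", line 6, in reg
cv2.error: OpenCV(4.12.0) /io/opencv/modules/video/src/ecc.cpp:408: error: (-215:Assertion failed) criteria.type & TermCriteria::COUNT || criteria.type & TermCriteria::EPS in function 'findTransformECC'
```

arm_command --increments '[0,0,0,0,0,0,0,0,0,0,0,0,0,0.5,0,0,0,0,0,0,1,0,0,0,0,0,0,1,0,0,0,0,0,0,1]'

```text
clock: 13.8
tcp_pos: [0.5978, -0.0437, -0.021]
tcp_rot: [0.0, 0.662, 0.75, 0.001]
contact_force: [-0.9, -1.1, -0.3]
grip_width: 0.0857
```

```bash
python3 - <<'E'
from st import *
show();shot('scene','s16');crop('s16','s16c',180,120,330,250,5);shot('wrist','w16')
E
```

```text
13.8 [ 0.5978 -0.0437 -0.021 ] [-0.8746 -1.1054 -0.2923] [ 0.0151 -0.029   0.0035] 0.08566686465780331
phi 0.12424472206738613 block in stand -0.0777899375691656 -0.14410916682613653 f -1.0056151976806367 -0.987681657215561
```

View pics/s16c.png

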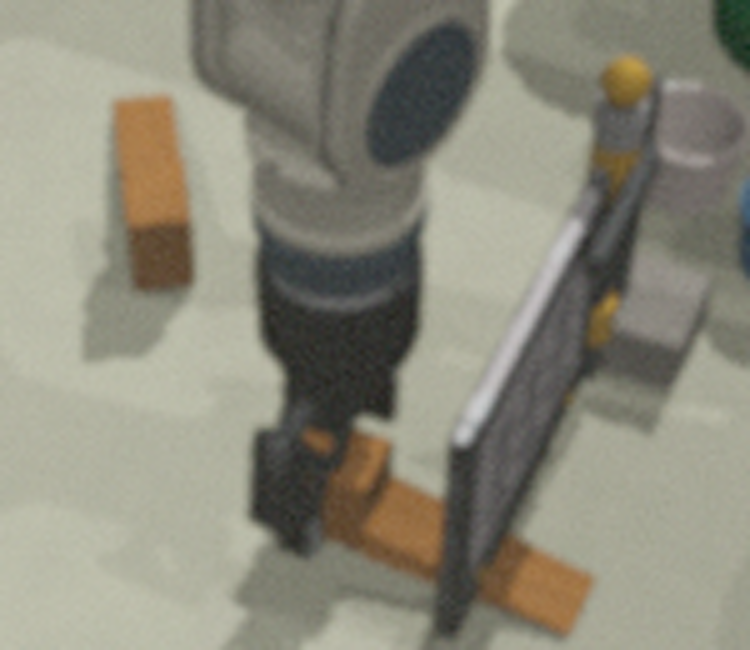

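View pics/w16.png

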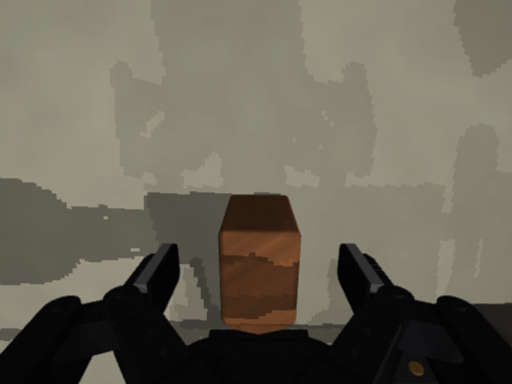

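arm_command --increments '[0,0,-0.015,0,0,0,1,0,0,-0.05,0,0,0,1,0,0,-0.09,0,0,0,1,0,-0.04,-0.12,0,0,0,1,0,-0.085,-0.14,0,0,0,1,0,-0.13,-0.15,0,0,0,1,0,-0.16,-0.15,0,0,0,1,0,-0.16,-0.15,0,0,0,1]'

```text
clock: 14.7
tcp_pos: [0.4356, -0.0635, 0.1297]
tcp_rot: [0.0, 0.662, 0.749, 0.0]
contact_force: [-0.6, 0.2, -1.1]
grip_width: 0.0853
```

```bash
python3 - <<'E'
from st import *
show();shot('scene','s17');crop('s17','s17c',180,120,330,250,5);shot('top','t17');crop('t17','t17c',200,130,300,200,7)
def reg(a,b,x0,y0,x1,y1):
    A=cv2.imread('pics/%s.png'%a,0)[y0:y1,x0:x1].astype(np.float32);B=cv2.imread('pics/%s.png'%b,0)[y0:y1,x0:x1].astype(np.float32)
    W=np.eye(2,3,dtype=np.float32);cc,W=cv2.findTransformECC(A,B,W,cv2.MOTION_TRANSLATION,(3,200,1e-6),None,5);return cc,W[:,2]
for a in('s13','s14','s15','s16'): print(a,reg(a,'s17',268,150,300,232))
E
```

```text
14.7 [ 0.4356 -0.0635  0.1297] [-0.591   0.1899 -1.0831] [ 0.0538 -0.015  -0.0188] 0.08525429551180941
phi 0.12328394139209209 block in stand -0.24120818305504227 -0.14354658550181143 f -0.5626746080518443 0.2620922334668967
s13 (0.9858089582496862, array([ 0.2658, -0.6875], dtype=float32))
s14 (0.9931149950601633, array([ 0.0463, -0.0858], dtype=float32))
s15 (0.9929978662003731, array([ 0.0705, -0.0086], dtype=float32))
s16 (0.9910708672201858, array([ 0.1262, -0.1158], dtype=float32))
```

View pics/t17c.png

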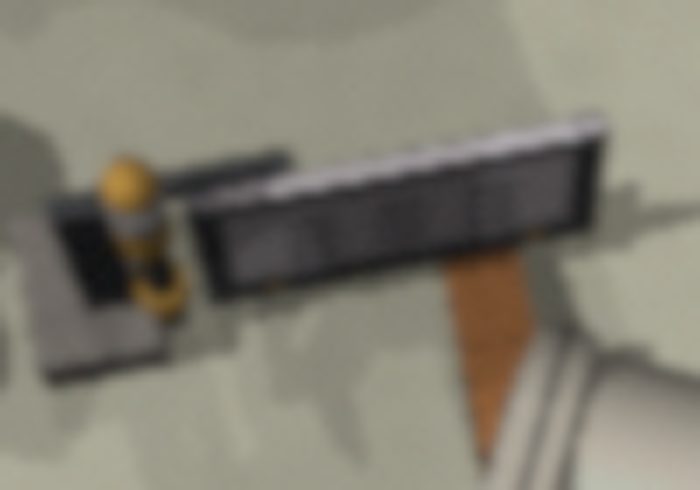

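View pics/s17c.png

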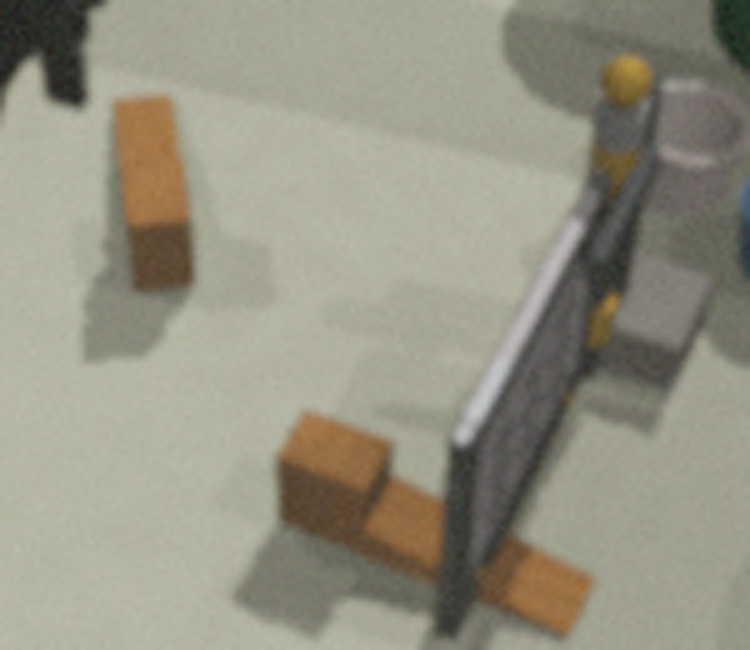

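```bash
python3 - <<'E'
from st import *
acc=[]
for i in range(8): acc.append(cv2.cvtColor(np.array(snapshot('scene')['pixels']),cv2.COLOR_RGB2GRAY).astype(np.float32))
B=np.mean(acc,0); cv2.imwrite('pics/avg.png',B)
poly=((np.array([[440,455],[600,185],[585,350],[460,625],[425,640]])+.5)/5-.5+[180,120]).astype(np.int32)
m=np.zeros(B.shape,np.uint8);cv2.fillPoly(m,[poly],255);m=cv2.dilate(m,np.ones((3,3)))
x0,y0,x1,y1=255,145,310,255
for a in('s12','s13','s14','s15','s16','s17'):
    A=cv2.imread('pics/%s.png'%a,0).astype(np.float32)
    W=np.eye(2,3,dtype=np.float32)
    cc,W=cv2.findTransformECC(B[y0:y1,x0:x1],A[y0:y1,x0:x1],W,cv2.MOTION_TRANSLATION,(3,300,1e-7),m[y0:y1,x0:x1],3);print(a,round(cc,4),W[:,2])
# bystanders & full top
shot('top','t18')
D=cv2.absdiff(cv2.imread('pics/t18.png'),cv2.imread('pics/top0.png')).max(2);cv2.imwrite('pics/d18.png',cv2.resize(D*2,(768,576)))
show()
# stand-frame direction of shut screen from top corners in t17c
T=load('t17')
f=lambda x,y:((x+.5)/7-.5+200,(y+.5)/7-.5+130)
a,b=onz(T,f(210,192),.165),onz(T,f(603,118),.165);print(a,b,np.arctan2(b[0]-a[0],a[1]-b[1]))
a,b=onz(T,f(165,182),.16),onz(T,f(285,155),.16);print('arm',np.arctan2(b[0]-a[0],a[1]-b[1]))
E
```

```text
s12 0.9182 [-1.121  -1.4254]
s13 0.9952 [-0.0632  0.5321]
s14 0.9919 [ 0.3032 -0.3416]
s15 0.9958 [ 0.1087 -0.2347]
s16 0.9968 [-0.047   0.0751]
s17 0.9995 [-0.0087 -0.0023]
15.25 [ 0.4389 -0.0635  0.1285] [-0.2531 -0.2423 -0.1537] [-0.0224 -0.0367  0.0201] 0.08516661591658933
phi 0.12450348496875496 block in stand -0.23793437905994613 -0.14399849338577694 f -0.281351436660826 -0.20885054782887524
[0.6662 0.0791 0.165 ] [ 0.6867 -0.0876  0.165 ] 0.12266320860167204
arm 0.15964367285564451[ WARN:0@13.389] global loadsave.cpp:1063 imwrite_ Unsupported depth image for selected encoder is fallbacked to CV_8U.
```

View pics/d18.png

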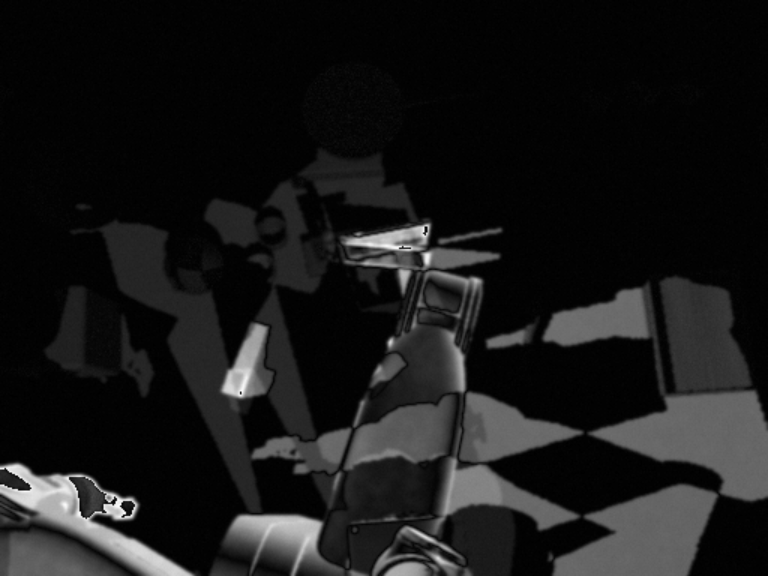

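```bash
python3 -c "
from station import *
print(close_job())"
```

```text
the job is handed in; nothing more can be done
None
```

I gripped the leftmost wedge by its block and carried it over. Keeping it flat, I pushed it thin edge first under the outer half of the screen, about 144 mm from the hinge. Then I let go, backed off and handed the job in at about 15 s. No verdict was reported.

**Last checks**
- **Shut:** In the top picture the screen lies along 0.123 rad, against 0.12–0.13 for the stand from its foot edge and stop arm. A rougher reading of the stop arm alone gave 0.16. The screen did not swing any further as the push force grew.
- **Raised about 2 mm:** Three estimates roughly agree. The push force rose from about 4.5 N at first lift to 8.4 N, which gives about 1.7 mm. The wedge went about 11 mm past first lift, which gives about 2.2 mm. Comparing scene pictures gives about 1.8 mm.
- **Wedge let go:** It looked flat and did not move after release. The force on the tool read near zero.
- **Bystanders:** Comparing the first and last top pictures shows nothing moved except the wedge, the screen, the arm and shadows.

**What failed or disagreed**
- **First grasp missed:** The real fingertips sit about 38 mm short of the reported TCP when shut, and about 50 mm short when open. The fingers closed on top of the block, pressing it with about 7 N. I allowed for the offset and the second grasp held.
- **One picture comparison was inconsistent:** Frame s14 did not fit the lift trend, probably because the arm was behind the screen. The lift figure does not use it.

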